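Secure a machined ring on its carrier and hold the code reader over its label

ROBOT

A 6-joint arm with a two-finger parallel gripper is mounted at the origin on the work surface. World frame = base frame: x ahead of the robot, y to its left, z up, the work surface at z = 0. Lengths are in m, angles in rad, forces in N, time in s.
With the tool pointing down it reaches from about 0.3 to 0.775 m from the base axis. Payload 14.6 kg.
Tool frame: the origin (TCP) lies midway between the tips of the shut fingers; the grasp point (between the pads) lies 19 mm behind it; z points along the fingers, y is the direction in which the jaws open and shut (so a half turn about z gives the same grasp; the last joint's range is limited). The gripper opens to 94 mm and grips with 3 to 60 N. Pads are 16 mm wide; open, the fingers measure 119 mm over their backs; the gripper's body (75 mm by 177 mm) begins 78 mm behind the grasp point.
Start: joints at [1.069, 0.3, 1.521, -0, 1.321, -0.067], TCP at [0.232, 0.499, 0.205] pointing down, gripper open.
Joint ranges: [-3.03, 3.03], [-0.79, 2.21], [0.23, 2.52], [-1.04, 4.18], [0, 3.07], [-2.55, 2.55]. Speed limits (rad/s): [2.22, 2.22, 2.57, 3.14, 3.14, 3.14].

INTERFACE

Orientations are given as [roll, pitch, yaw] about the fixed x, y, z axes, in that order (R = Rz(yaw) Ry(pitch) Rx(roll)).
In Python, from station import readout, imaging, job gives the robot as it stands.
- The arm moves only by the tool arm_command, never from a script. Its argument "increments" is a list of rows, each an object with "gripper": the opening, from 0 (shut) to 1 (fully open); "slide": the shift along the world's x, y, z in m, a list of three; "yaw": the turn about the world's z in rad. A call has 1 to 8 rows; each row is the pose to reach, as a shift and turn from the pose commanded when the call began; what a row does not reach only later rows make up. A row lasts 1/8 s, in which the tool goes at most 62.5 mm and 10.7 degrees, less where a joint would pass 70% of its speed; a pose out of reach is approached as far as the arm can. A call with a gripper value outside its range is refused whole. The fingers move at their own pace and stop on an object; "grip_force" is the grip in N (left out, the last holds). Time passes only in rows, so rows that repeat a pose let the fingers close. It gives the time, the measured TCP pose, the force and the opening at its end, in the units of the state.
- readout.get_obs(): the state, without advancing time (a new reading comes with each control period).
- imaging.camera(name): name is "scene" or "top" or "wrist"; returns a dict with "color" (420x560x3 uint8, red, green, blue), "mtx" (3x3 intrinsics, pixels), "D" ([k1, k2, p1, p2, k3] as OpenCV has them; the pictures are not rectified), "rvec" (rotation vector, rad) and "tvec" (3), from world to camera coordinates, as OpenCV has them. Camera axes: x right, y down, z forward; pixel columns grow to the right and rows downward; lengths in m; the calibration is good to about 2 mm. A picture is of the moment at which its call begins. There is no depth.
- job.hand_in(): hands the job in, once; it reports no verdict.
The state is a dict: "time_s": time; "qpos": joint angles; "joint_vel": joint speeds; "tau": joint torques, N m; "ee_pos": TCP position; "eef_rot": TCP orientation; "force": force on the tool from outside, world axes, zero at the start; "moment": the same for the moment, N m; "grip_width": finger opening in m.
Only numpy, scipy, OpenCV 4.12 (cv2) and the standard library are available. Lean on these libraries where they do the work, as an engineer would, in place of code of your own. Each camera call takes 0.05 s, during which the arm holds its last target. There are 200 camera calls.

TASK

Get the ring ready to leave: lay the aluminium retaining bar over it, down into the two forked posts of the carrier, lowering it in without dropping it, and let go. Then book the ring out: take the blue code reader from its cradle, bring it over without touching ring, bar or carrier with it, and hold it still and upright, window down, centred about 15 mm above the barcode label on the ring, with the long side of its window along the label. Finish while holding the reader there, and leave the ring and everything else on the bench where they are.

Things in the scene. Friction and masses are not known exactly. Their poses are not given: they have to be found in the camera images.
- carrier: Fixed black carrier plate, 240 x 340 x 20 mm (x, y, z). Origin: centre of its underside, on the bench; z up; x points away from its aluminium bow handle (along y, 122 mm long, 104 mm to -x, top 61 mm above the bench). Its round nest (top at 30 mm) carries the ring. Two dark forked posts stand at x = 0, y = +118 and -118 mm.
- post_a (a point): Middle of the flat rest in the fork of the post at carrier y = +118 mm, 85 mm above the bench; axes as the carrier's. The rest is 36 mm wide (x) and 24 mm along y (inner face at y = 106 mm). Cheeks on both x sides rise straight 12 mm, then flare out to 54 mm apart, 26 mm above the rest; the post is 56 mm wide in x.
- post_b (a point): The same for the other, equal post at carrier y = -118 mm.
- ring: Grey machined ring, 167 mm outside over its flange, 103 mm bore, 45 mm high, 1.3 kg, loose on the carrier's nest around a 98 mm spigot; its flat top is 75 mm above the bench. Origin: centre of its underside (30 mm above the bench); z up; x points to the barcode label.
- label (a point): Centre of the white barcode label (black stripes) on the ring's flat top, 65.5 mm from the ring's axis, on the carrier's +x side, at least 14 mm clear of the laid bar even when the reader is over it. Axes as the ring's: label 36 mm long along y, 14 mm wide along x; z up.
- bar: Loose retaining bar, about 0.3 kg, flat on the bench left or right of the carrier. Aluminium strap 30 x 270 x 12 mm (x, y, z); below it a white nylon strip 26 x 204 x 8 mm, on whose underside's centre lies the origin; z up; half a turn is the same. Laid home, the strap's ends rest on both posts: origin 77 mm above the carrier's, y along carrier y, play 3 mm each way in x, 4 mm in y.
- bar_handle (a point): Centre of the crossbar of the bar's orange bow handle, 50 mm above the bar's origin; axes as the bar's. Crossbar 110 mm long (y), 16 mm wide (x), 14 mm high, legs 82 mm apart, 23 mm free height beneath it; its top is 57 mm above the bar's origin. Grip it across x.
- cradle: Fixed grey charging cradle for the reader, on the other side of the carrier from the bar: foot 100 x 120 x 10 mm with an upright pocket 42 x 62 mm inside (x, y), rim 45 mm above the bench. Origin: centre of its underside; z up. The reader stands on the pocket's floor, 10 mm above the bench, and is lifted straight out.
- reader: Loose cordless code reader, upright, 122 mm high, 0.15 to 0.31 kg, nose down in the cradle, axes as the cradle's. Black nose 34 x 54 mm (x, y), 30 mm high, red window in its underside, long along y; above it a blue body 30 x 44 mm (x, y) up to 120 mm. Origin: centre of the window, its lowest face; z up. Either way round serves.
- reader_grip (a point): Point to grip on the reader's axis, 90 mm above its window: take the 30 mm thickness, fingers on the two faces across x.
- setting_ring: Bystander: small steel setting ring, 52 mm across, 18 mm high, lying on a far corner of the carrier plate (20 mm above the bench). Origin at its underside.
- screwdriver: Bystander: screwdriver 190 mm long lying on the bench between robot and carrier.
- plug_gauge: Bystander: steel plug gauge 126 mm long, 18 mm thick, lying on the bench between robot and carrier.
- caliper: Bystander: digital caliper 235 mm long lying on the bench beyond the carrier.
- cleaner: Bystander: upright cleaner bottle, 60 mm across, 150 mm high, beyond the carrier on the left.
- wrench: Bystander: wrench 170 mm long lying on the bench beyond the carrier on the right.
There are look-alikes about, which are no part of the job. There is more than one size of the reader; the job needs the middle-sized. What is shaped like the ring but red or yellow is not meant.

How it is judged:
By the outcome, as a careful person would: the job done as asked, in the order asked, and still so for the second after the job is handed in, while the arm keeps its last pose, push and grip.
It also fails if it takes over 64 s, if anything falls off the work surface, if the arm or the gripper's body presses on something with over 40 N, if the wrist force passes 120 N, or if a joint passes its speed limit or range.

## Working session

There is one attempt and no reset: what is moved stays moved. The work goes in short steps, Python scripts to look and compute and a tool call to move; the robot and the scene stay as the last step left them, time stands still between calls to the robot, and variables do not carry over. Pictures are saved under pics/ and viewed, about 8 in all and at most 12, crops included, and the job is handed in when it is done.

Besides the shell and the picture viewer there is one more tool, called after "Emit:" as a command line: name --argument value ..., lists and objects as JSON in quotes. arm_command: Moves the arm, as the interface text tells. Its arguments: {"type":"object","properties":{"increments":{"type":"array","items":{"type":"object","properties":{"gripper":{"type":"number"},"slide":{"type":"array","items":{"type":"number"}},"yaw":{"type":"number"}}}},"grip_force":{"type":"number"}},"required":["increments"]}

```bash
ls; mkdir -p pics; cat > h.py <<'E'
import numpy as np, cv2, pickle, sys
from station import readout, imaging, job
def grab(n,f):
    c=imaging.camera(n); pickle.dump(c,open(f'pics/{f}.pkl','wb')); cv2.imwrite(f'pics/{f}.png',cv2.cvtColor(c['color'],cv2.COLOR_RGB2BGR)); return c
def load(f): return pickle.load(open(f'pics/{f}.pkl','rb'))
def w(c,px,z):
    px=np.array(px,float).reshape(-1,1,2); u=cv2.undistortPoints(px,np.array(c['mtx']),np.array(c['D'],float)).reshape(-1,2)
    R=cv2.Rodrigues(np.array(c['rvec'],float))[0]; t=np.array(c['tvec'],float).ravel(); C=-R.T@t
    d=np.c_[u,np.ones(len(u))]@R; z=np.broadcast_to(z,len(u)); return C+d*((z-C[2])/d[:,2])[:,None]
def p(c,X): return cv2.projectPoints(np.array(X,float).reshape(-1,3),np.array(c['rvec'],float),np.array(c['tvec'],float),np.array(c['mtx']),np.array(c['D'],float))[0].reshape(-1,2)
def crop(f,x0,y0,x1,y1,s,out):
    i=cv2.imread(f'pics/{f}.png')[y0:y1,x0:x1]; cv2.imwrite(f'pics/{out}.png',cv2.resize(i,None,fx=s,fy=s,interpolation=cv2.INTER_CUBIC))
E
python3 - <<'E'
from h import *
for n in('top','scene'):
    c=grab(n,n+'0'); R=cv2.Rodrigues(c['rvec'])[0]; print(n,-R.T@np.ravel(c['tvec']),c['mtx'][0][0])
a=cv2.imread('pics/top0.png');b=cv2.imread('pics/scene0.png')
print(readout.get_obs())
E
```

```text
pics
top [ 0.41586756 -0.00632407  1.24320116] 450.9897831349723
scene [ 1.40313136 -0.05967541  1.41690533] 507.7312218108808
{'time_s': 0.1, 'qpos': array([ 1.06939769e+00,  3.00424315e-01,  1.52151564e+00, -1.45392481e-05,
        1.32071271e+00, -6.65819840e-02]), 'joint_vel': array([ 0.0013109 , -0.00183257, -0.0008957 ,  0.00039324, -0.00050691,
       -0.00140359]), 'tau': array([ 3.26100366e-03, -5.32640612e+01, -3.53286624e+01,  7.10296654e-02,
        2.35092145e-02, -8.70441954e-05]), 'ee_pos': array([0.23156648, 0.49861266, 0.20493968]), 'eef_rot': array([-3.14053405e+00, -5.64738747e-05,  2.70677958e+00]), 'force': array([0.05734635, 0.06203354, 0.18093622]), 'moment': array([-0.01217544,  0.01061119,  0.02107956]), 'grip_width': 0.09410122641292525}
```

View pics/top0.png

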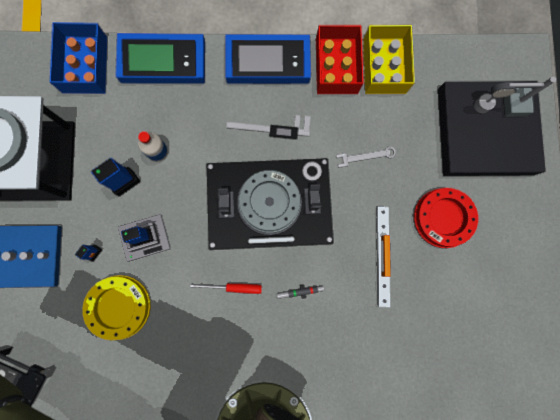

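View pics/scene0.png

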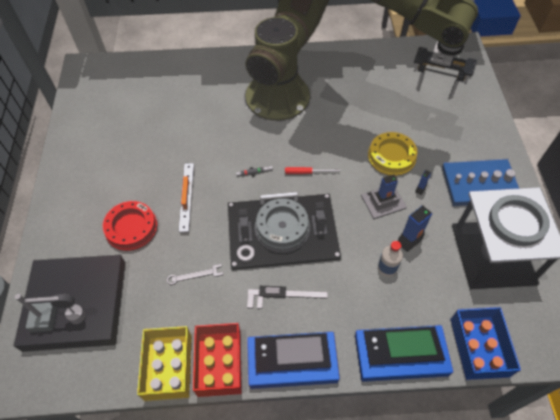

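The top picture shows the carrier at (269,203) with the grey ring, label near (279,175) and handle at (271,240).
- **Reader candidates:** large one at (115,175), small one at (88,251), and one standing in the cradle at (135,236), which is the middle-sized and my choice.
- **Rings:** red (446,217) and yellow (117,307) are decoys.
- **Bar:** (384,257), orange handle (387,256).

I'll check these in close crops.

```bash
python3 - <<'E'
from h import *
crop('top0',75,145,180,270,4.5,'c1'); crop('top0',200,150,340,255,5.5,'c2'); crop('top0',350,195,420,315,5,'c3')
a=[cv2.imread(f'pics/c{i}.png') for i in(1,3)]
H=max(i.shape[0] for i in a); a=[cv2.copyMakeBorder(i,0,H-i.shape[0],0,0,0) for i in a]; m=cv2.hconcat(a); print(m.shape); cv2.imwrite('pics/c13.png',m[:, :800] if m.shape[1]>850 else m)
E
```

```text
(600, 822, 3)
```

View pics/c13.png

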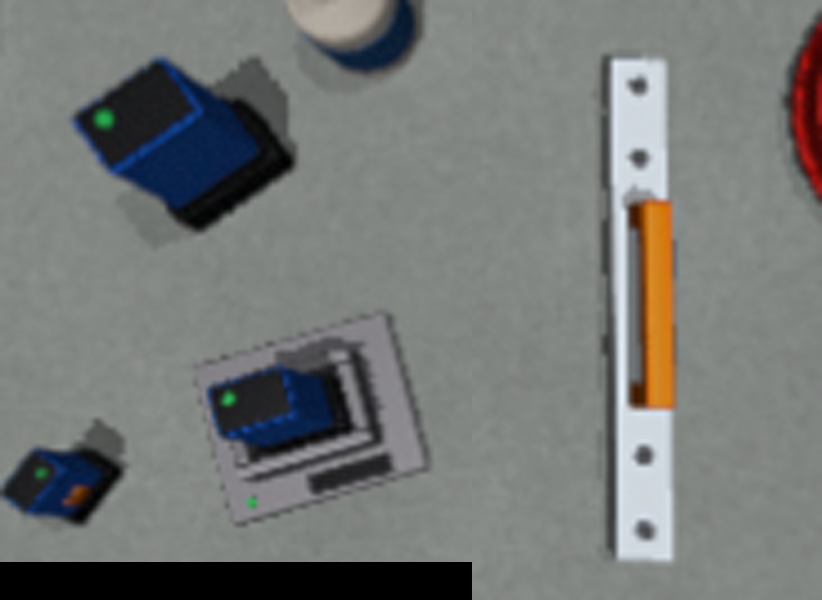

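View pics/c2.png

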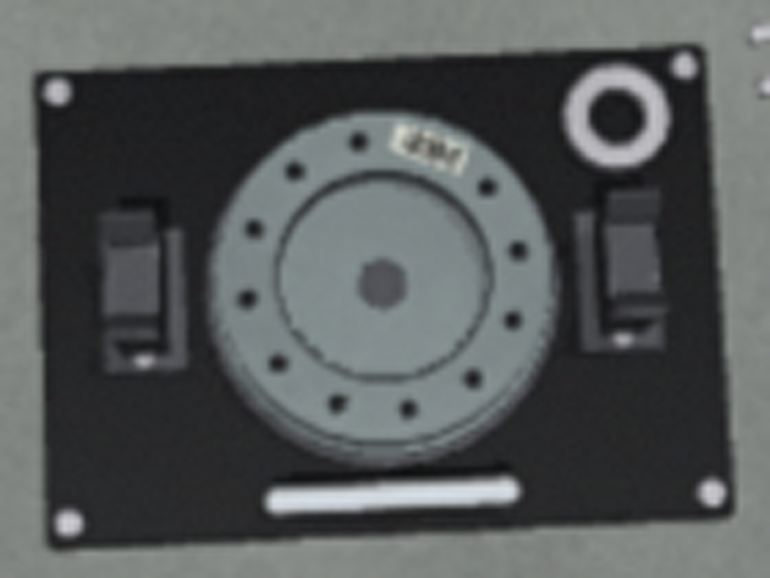

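```bash
cat > m.py <<'E'
from h import *
c=load('top0')
def o(pts,x0,y0,s,dx=0): return [((u-dx+.5)/s-.5+x0,(v+.5)/s-.5+y0) for u,v in pts]
def rect(n,pts,z):
    P=w(c,pts,z)[:,:2]; a=P[1]-P[0]+P[2]-P[3]; b=P[0]-P[3]+P[1]-P[2]
    print(n,'ctr',P.mean(0).round(4),'sides',[round(float(np.linalg.norm(P[i]-P[(i+1)%4])),4) for i in range(4)],'dir01 %.2f dir30 %.2f deg'%(np.degrees(np.arctan2(a[1],a[0])),np.degrees(np.arctan2(b[1],b[0]))))
rect('carrier',o([(37,73),(703,45),(733,517),(50,547)],200,150,5.5),.02)
rect('label',o([(397,120),(468,148),(460,174),(390,148)],200,150,5.5),.075)
rect('bar',o([(610,57),(667,59),(673,560),(616,560)],350,195,5,472),.020)
rect('handle',o([(644,201),(671,201),(674,407),(646,407)],350,195,5,472),.057)
rect('readertop',o([(208,390),(287,367),(297,411),(222,440)],75,145,4.5),.13)
rect('foot',o([(193,367),(386,312),(430,466),(238,524)],75,145,4.5),.01)
H=w(c,o([(358,142),(295,171),(254,229),(247,299),(278,364),(338,404),(408,409),(473,379),(513,320),(518,250),(487,187)],200,150,5.5),.075)[:,:2]
A=np.c_[2*H,np.ones(len(H))]; s=np.linalg.lstsq(A,(H**2).sum(1),rcond=None)[0]; print('ring',s[:2],np.sqrt(s[2]+s[:2]@s[:2]))
E
python3 m.py
```

```text
carrier ctr [ 0.5969 -0.0194] sides [0.3362, 0.2391, 0.3359, 0.2374] dir01 -87.91 dir30 2.09 deg
label ctr [ 0.6589 -0.0417] sides [0.0367, 0.0133, 0.0358, 0.0141] dir01 -111.65 dir30 -15.87 deg
bar ctr [ 0.45   -0.3281] sides [0.0315, 0.2698, 0.0305, 0.2708] dir01 -91.52 dir30 -1.93 deg
handle ctr [ 0.4497 -0.3276] sides [0.0143, 0.1077, 0.0147, 0.1077] dir01 -90.49 dir30 -1.99 deg
readertop ctr [0.506  0.3192] sides [0.0434, 0.0248, 0.0422, 0.0284] dir01 -71.36 dir30 15.90 deg
foot ctr [0.5065 0.3194] sides [0.1181, 0.0976, 0.1169, 0.0987] dir01 -73.84 dir30 17.33 deg
ring [ 0.59722902 -0.01925812] 0.06553369836765509
```

Sizes match: bar about 31 x 270 mm, label radius 65.5 mm, bolt circle consistent. Middle-sized reader confirmed in the cradle. Next I reach for the bar.

Emit:
arm_command --increments '[{"gripper": 1, "slide": [0.055, -0.06, 0.0], "yaw": 0.05}, {"gripper": 1, "slide": [0.08, -0.12, 0.0], "yaw": 0.1}, {"gripper": 1, "slide": [0.1, -0.18, 0.0], "yaw": 0.15}, {"gripper": 1, "slide": [0.12, -0.24, 0.0], "yaw": 0.2}, {"gripper": 1, "slide": [0.13, -0.3, 0.0], "yaw": 0.25}, {"gripper": 1, "slide": [0.14, -0.36, 0.0], "yaw": 0.3}, {"gripper": 1, "slide": [0.15, -0.42, 0.0], "yaw": 0.35}, {"gripper": 1, "slide": [0.16, -0.48, 0.0], "yaw": 0.401}]' --grip_force 30

```text
time_s: 1.1
ee_pos: [0.389, 0.0315, 0.2055]
eef_rot: [-3.142, 0.0, 3.11]
force: [0.9, 0.8, 0.4]
grip_width: 0.094
```

Emit:
arm_command --increments '[{"slide": [0.058, -0.347, 0.0]}, {"slide": [0.058, -0.347, 0.0]}, {"slide": [0.058, -0.347, 0.0]}, {"slide": [0.058, -0.347, 0.0]}, {"slide": [0.058, -0.347, 0.0]}, {"slide": [0.058, -0.347, 0.0]}, {"slide": [0.058, -0.347, -0.05]}, {"slide": [0.058, -0.347, -0.05]}]'

```text
invalid input
```

Emit:
arm_command --increments '[{"slide": [0, 0, 0]}, {"slide": [0, 0, 0]}]'

```text
invalid input
```

```bash
python3 - <<'E'
from h import *
o=readout.get_obs(); print(o['ee_pos'],o['eef_rot'],o['qpos'])
c=grab('wrist','w1')
crop('w1',0,0,560,420,1.4,'w1b')
for X in [(.450+s*.055,-.328+t*.008,.057) for s in(-1,1) for t in(-1,1)]: print(p(c,X))
E
```

```text
[0.38903871 0.03153947 0.20549956] [-3.14157970e+00  3.08486074e-04  3.10969025e+00] [-1.30019301e-02 -6.63694365e-02  1.92998603e+00 -1.96168906e-05
  1.27766787e+00 -1.55189019e+00]
[[-48.62682601 214.11226427]]
[[-36.22165309 213.70070222]]
[[-23.72445713 302.90057692]]
[[-11.88792712 302.97672442]]
```

View pics/w1.png

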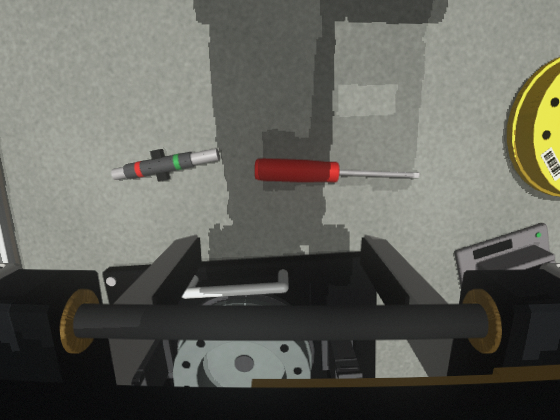

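Every row needs all fields. This wrist picture only shows the screwdriver and gauge in transit, with the yellow ring at the right edge. I carry on to the bar.

Emit:
arm_command --increments '[{"gripper": 1, "slide": [0.058, -0.347, 0.0], "yaw": 0}, {"gripper": 1, "slide": [0.058, -0.347, 0.0], "yaw": 0}, {"gripper": 1, "slide": [0.058, -0.347, 0.0], "yaw": 0}, {"gripper": 1, "slide": [0.058, -0.347, 0.0], "yaw": 0}, {"gripper": 1, "slide": [0.058, -0.347, 0.0], "yaw": 0}, {"gripper": 1, "slide": [0.058, -0.347, 0.0], "yaw": 0}, {"gripper": 1, "slide": [0.058, -0.347, -0.06], "yaw": 0}, {"gripper": 1, "slide": [0.058, -0.347, -0.06], "yaw": 0}]'

```text
time_s: 2.15
ee_pos: [0.4455, -0.3123, 0.1419]
eef_rot: [3.137, -0.006, 3.107]
force: [0.9, 0.1, 1.4]
grip_width: 0.0939
```

Emit:
arm_command --increments '[{"gripper": 1, "slide": [0, 0, 0], "yaw": 0}, {"gripper": 1, "slide": [0, 0, 0], "yaw": 0}]'

```text
time_s: 2.4
ee_pos: [0.448, -0.3137, 0.1477]
eef_rot: [-3.14, 0.003, 3.108]
force: [-0.4, -0.3, -0.1]
grip_width: 0.0939
```

```bash
python3 - <<'E'
from h import *
o=readout.get_obs(); print(o['ee_pos'],o['eef_rot'],o['qpos'])
c=grab('wrist','w2')
for X in [(.450+s*.055,-.328+t*.008,.057) for s in(-1,1) for t in(-1,1)]: print(p(c,X))
E
```

```text
[ 0.4480234  -0.31366249  0.1477147 ] [-3.13966504e+00  2.56449154e-03  3.10841824e+00] [-6.77766716e-01  3.44948374e-01  1.60109357e+00  1.08397745e-07
  1.19234255e+00 -2.21538619e+00]
[[250.7164934  150.20605634]]
[[270.08903673 149.54084696]]
[[257.36793557 273.19247334]]
[[275.00030883 272.68896294]]
```

View pics/w2.png

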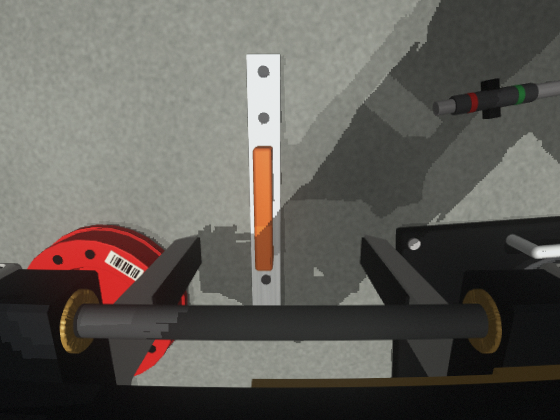

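The handle corners in the wrist view are near (252,147), (272,147), (256,270) and (273,270). That agrees with the prediction within 3 px. Correcting and descending.

Emit:
arm_command --increments '[{"gripper": 1, "slide": [0.001, -0.014, 0], "yaw": 0}, {"gripper": 1, "slide": [0.001, -0.014, -0.03], "yaw": 0}, {"gripper": 1, "slide": [0.001, -0.014, -0.06], "yaw": 0}, {"gripper": 1, "slide": [0.001, -0.014, -0.085], "yaw": 0}, {"gripper": 1, "slide": [0.001, -0.014, -0.1], "yaw": 0}, {"gripper": 1, "slide": [0.001, -0.014, -0.11], "yaw": 0}, {"gripper": 1, "slide": [0.001, -0.014, -0.113], "yaw": 0}, {"gripper": 1, "slide": [0.001, -0.014, -0.113], "yaw": 0}]'

```text
time_s: 3.45
ee_pos: [0.4484, -0.3277, 0.0329]
eef_rot: [-3.141, 0.001, 3.108]
force: [-0.0, 0.1, -0.5]
grip_width: 0.0941
```

Emit:
arm_command --increments '[{"gripper": 1, "slide": [0, 0, 0], "yaw": 0}, {"gripper": 1, "slide": [0, 0, 0], "yaw": 0}]'

```text
time_s: 3.7
ee_pos: [0.4484, -0.3276, 0.0329]
eef_rot: [-3.141, 0.001, 3.108]
force: [0.2, -0.3, 0.5]
grip_width: 0.0941
```

Close and lift slightly.

Emit:
arm_command --increments '[{"gripper": 0, "slide": [0, 0, 0], "yaw": 0}, {"gripper": 0, "slide": [0, 0, 0], "yaw": 0}, {"gripper": 0, "slide": [0, 0, 0], "yaw": 0}, {"gripper": 0, "slide": [0, 0, 0], "yaw": 0}, {"gripper": 0, "slide": [0, 0, 0], "yaw": 0}, {"gripper": 0, "slide": [0, 0, 0], "yaw": 0}, {"gripper": 0, "slide": [0, 0, 0], "yaw": 0}, {"gripper": 0, "slide": [0, 0, 0.01], "yaw": 0}]' --grip_force 40

```text
time_s: 4.7
ee_pos: [0.4479, -0.3273, 0.0423]
eef_rot: [3.141, -0.001, 3.108]
force: [-0.1, -0.2, -0.4]
grip_width: 0.0172
```

Emit:
arm_command --increments '[{"gripper": 0, "slide": [0, 0, 0.04], "yaw": 0}, {"gripper": 0, "slide": [0, 0, 0.08], "yaw": 0}, {"gripper": 0, "slide": [0, 0, 0.12], "yaw": 0}, {"gripper": 0, "slide": [0, 0, 0.16], "yaw": 0}, {"gripper": 0, "slide": [0, 0, 0.16], "yaw": 0}, {"gripper": 0, "slide": [0, 0, 0.16], "yaw": 0}]'

```text
time_s: 5.45
ee_pos: [0.4477, -0.3271, 0.2011]
eef_rot: [3.14, -0.002, 3.108]
force: [-0.4, -0.8, -3.7]
grip_width: 0.0155
```

Emit:
arm_command --increments '[{"gripper": 0, "slide": [0.019, 0.038, 0], "yaw": -0.17}, {"gripper": 0, "slide": [0.038, 0.077, 0], "yaw": -0.34}, {"gripper": 0, "slide": [0.056, 0.115, 0], "yaw": -0.51}, {"gripper": 0, "slide": [0.075, 0.154, 0], "yaw": -0.68}, {"gripper": 0, "slide": [0.093, 0.192, 0], "yaw": -0.85}, {"gripper": 0, "slide": [0.112, 0.231, 0], "yaw": -1.02}, {"gripper": 0, "slide": [0.13, 0.27, 0], "yaw": -1.19}, {"gripper": 0, "slide": [0.149, 0.308, 0], "yaw": -1.36}]'

```text
time_s: 6.45
ee_pos: [0.597, -0.018, 0.2003]
eef_rot: [-3.138, -0.001, 1.742]
force: [1.1, -1.1, -2.9]
grip_width: 0.0155
```

Emit:
arm_command --increments '[{"gripper": 0, "slide": [0, 0, 0], "yaw": -0.141}, {"gripper": 0, "slide": [0, 0, 0], "yaw": -0.141}, {"gripper": 0, "slide": [0, 0, 0], "yaw": -0.141}, {"gripper": 0, "slide": [0, 0, 0], "yaw": -0.141}]'

```text
time_s: 6.95
ee_pos: [0.597, -0.02, 0.2022]
eef_rot: [-3.141, -0.0, 1.608]
force: [-0.6, 0.5, -2.5]
grip_width: 0.0155
```

```bash
python3 - <<'E'
from h import *
o=readout.get_obs(); print(o['ee_pos'],o['eef_rot'],o['qpos'])
c=grab('top','t2'); z=o['ee_pos'][2]-.0329
cx,cy=.5969,-.0194; a=np.radians(2.09); R=np.array([[np.cos(a),-np.sin(a)],[np.sin(a),np.cos(a)]])
for X in [(-.015,.135),(.015,.135),(-.015,-.135),(.015,-.135)]: print(p(c,[*(R@X+[cx,cy]),z+.02]))
for X in [(-.018,.118),(.018,.118),(-.018,-.118),(.018,-.118)]: print('rest',p(c,[*(R@X+[cx,cy]),.085]))
crop('t2',180,120,360,260,4.4,'t2b')
E
```

```text
[ 0.5970228  -0.01997799  0.20217327] [-3.14117071e+00 -5.54084782e-05  1.60781889e+00] [-9.47582664e-02  4.08707933e-01  1.38227681e+00 -5.28369125e-07
  1.35103348e+00 -1.31780725e-01]
[[212.73133322 200.96108224]]
[[212.37314524 188.41279134]]
[[326.85717535 196.09223934]]
[[326.07268283 183.67916605]]
rest [[223.99834457 207.89932218]]
rest [[223.56196984 194.15768412]]
rest [[314.96516253 203.9631824 ]]
rest [[314.15408074 190.34028095]]
```

View pics/t2b.png

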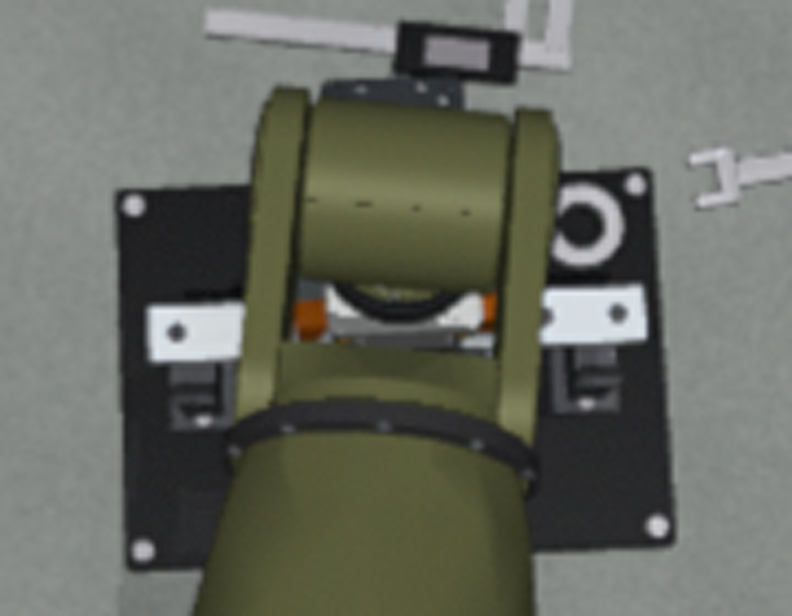

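The bar hangs over the posts: left end at t2b (147,308–361), right end at (645,286–341). It sits about 1 px (2 mm) low in x against the prediction, so I correct by +3 mm and lower into the flare.

Emit:
arm_command --increments '[{"gripper": 0, "slide": [0.003, 0.0005, 0], "yaw": 0}, {"gripper": 0, "slide": [0.003, 0.0005, -0.015], "yaw": 0}, {"gripper": 0, "slide": [0.003, 0.0005, -0.03], "yaw": 0}, {"gripper": 0, "slide": [0.003, 0.0005, -0.045], "yaw": 0}, {"gripper": 0, "slide": [0.003, 0.0005, -0.06], "yaw": 0}, {"gripper": 0, "slide": [0.003, 0.0005, -0.07], "yaw": 0}, {"gripper": 0, "slide": [0.003, 0.0005, -0.074], "yaw": 0}, {"gripper": 0, "slide": [0.003, 0.0005, -0.074], "yaw": 0}]'

```text
time_s: 8.0
ee_pos: [0.6003, -0.019, 0.1285]
eef_rot: [3.141, 0.0, 1.607]
force: [0.5, -0.1, -3.4]
grip_width: 0.0155
```

```bash
python3 - <<'E'
from h import *
o=readout.get_obs(); print(o['ee_pos'],o['force'],o['moment'])
c=grab('top','t3'); z=o['ee_pos'][2]-.0329
cx,cy=.5969,-.0194; a=np.radians(2.09); R=np.array([[np.cos(a),-np.sin(a)],[np.sin(a),np.cos(a)]])
for X in [(-.015,.135),(.015,.135),(-.015,-.135),(.015,-.135)]: print(p(c,[*(R@X+[cx,cy]),z+.02]))
crop('t3',200,170,340,230,5.5,'t3b')
c=grab('scene','s3'); crop('s3',215,180,345,270,6,'s3b')
cv2.imwrite('pics/m3.png',cv2.vconcat([cv2.imread('pics/t3b.png')[:, :770],cv2.copyMakeBorder(cv2.resize(cv2.imread('pics/s3b.png'),None,fx=.49,fy=.49),0,0,0,770-382,0)]))
E
```

```text
[ 0.60030049 -0.01899226  0.12848264] [ 0.5374981  -0.11394083 -3.35705483] [-0.02106685  0.03255293  0.01063888]
[[216.0836825  205.36818778]]
[[215.73787222 193.60922784]]
[[322.89846085 200.77150542]]
[[322.17690432 189.13163936]]
```

View pics/m3.png

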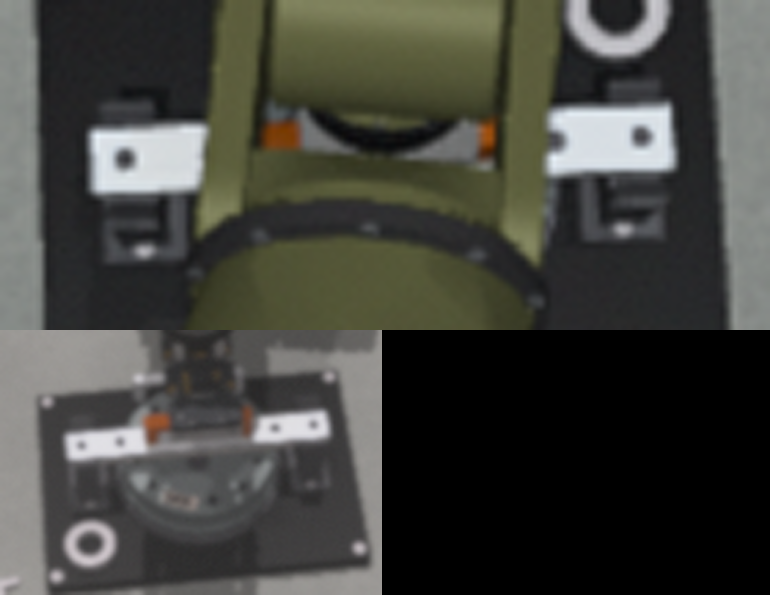

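The strap sits between the cheeks of both forks, left rows 128–192 and right rows 104–170. It is centred to about 1 mm, and the contact force is free of load. Lowering slowly.

Emit:
arm_command --increments '[{"gripper": 0, "slide": [0, 0, -0.003], "yaw": 0}, {"gripper": 0, "slide": [0, 0, -0.006], "yaw": 0}, {"gripper": 0, "slide": [0, 0, -0.009], "yaw": 0}, {"gripper": 0, "slide": [0, 0, -0.011], "yaw": 0}, {"gripper": 0, "slide": [0, 0, -0.013], "yaw": 0}, {"gripper": 0, "slide": [0, 0, -0.015], "yaw": 0}, {"gripper": 0, "slide": [0, 0, -0.015], "yaw": 0}]'

```text
time_s: 8.98
ee_pos: [0.6007, -0.0191, 0.1203]
eef_rot: [3.138, 0.001, 1.607]
force: [-31.6, 0.7, 60.8]
grip_width: 0.0154
```

The bar pushes against the +x cheek (Fx −32, Fz +61). I raise it and move back in x.

Emit:
arm_command --increments '[{"gripper": 0, "slide": [0, 0, 0.006], "yaw": 0}, {"gripper": 0, "slide": [0, 0, 0.012], "yaw": 0}, {"gripper": 0, "slide": [-0.003, 0, 0.012], "yaw": 0}, {"gripper": 0, "slide": [-0.003, 0, 0.012], "yaw": 0}]'

```text
time_s: 9.48
ee_pos: [0.5969, -0.0189, 0.1249]
eef_rot: [-3.141, -0.0, 1.607]
force: [0.3, 0.4, -3.6]
grip_width: 0.0155
```

```bash
python3 - <<'E'
from h import *
o=readout.get_obs(); print(o['ee_pos'],o['eef_rot'],o['force'],o['moment'],o['grip_width'])
E
```

```text
[ 0.59690489 -0.01894358  0.12491272] [-3.14081967e+00 -1.27513748e-04  1.60686377e+00] [ 0.2669205   0.4082139  -3.58799014] [-0.07995688  0.06862949  0.018747  ] 0.01549039304901751
```

Emit:
arm_command --increments '[{"gripper": 0, "slide": [0, 0, -0.002], "yaw": 0}, {"gripper": 0, "slide": [0, 0, -0.004], "yaw": 0}, {"gripper": 0, "slide": [0, 0, -0.006], "yaw": 0}, {"gripper": 0, "slide": [0, 0, -0.007], "yaw": 0}]'

```text
time_s: 9.98
ee_pos: [0.5974, -0.019, 0.1205]
eef_rot: [3.141, 0.0, 1.607]
force: [-12.3, 0.9, 23.6]
grip_width: 0.0157
```

```bash
python3 - <<'E'
from h import *
o=readout.get_obs(); print(o['ee_pos'],o['force'],o['moment'])
crop('s3',215,180,345,270,6,'s3c')
c=grab('scene','s4'); crop('s4',215,190,345,265,6,'s4b')
c=grab('top','t4'); crop('t4',200,175,340,220,5.57,'t4b')
cv2.imwrite('pics/m4.png',cv2.vconcat([i[:, :779] for i in (cv2.imread('pics/s4b.png')[:350],cv2.imread('pics/t4b.png'))]))
E
```

```text
[ 0.59739671 -0.01896068  0.12046092] [-12.25239592   0.89013091  23.62232224] [ 0.10658739  2.57244563 -0.01291298]
```

View pics/m4.png

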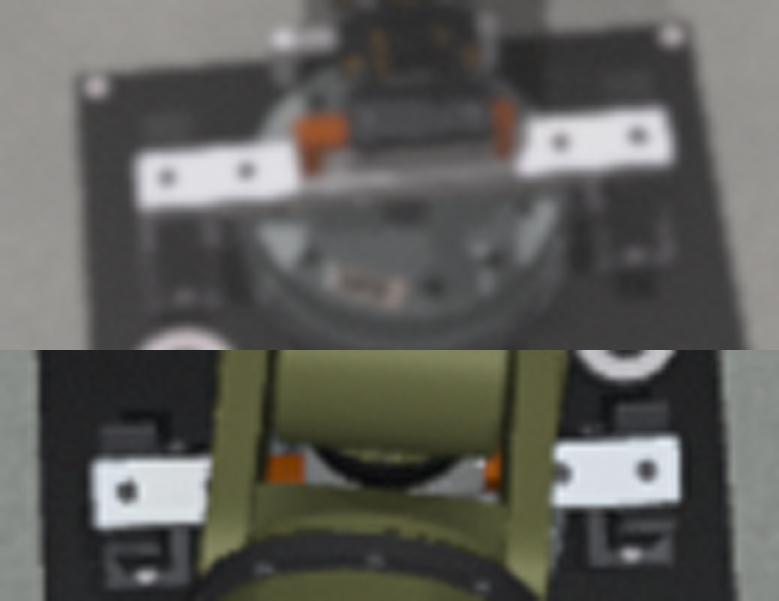

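The contact height stayed at 0.1205 both times and the moment about z is about 0. The fingers had not fully closed at the first lift row (17.2 mm against 15.5 mm), so the bar was taken about 10 mm lower in the pads. That puts home at a TCP height of 0.120 rather than 0.110. With the strap top at 0.097, the picture rows (200.2 left, 196.2 right) match the home prediction, so the bar is resting home. I unload, release and rise.

Emit:
arm_command --increments '[{"gripper": 0, "slide": [0, 0, 0.001], "yaw": 0}, {"gripper": 0, "slide": [0, 0, 0.002], "yaw": 0}, {"gripper": 0, "slide": [0, 0, 0.002], "yaw": 0}]'

```text
time_s: 10.45
ee_pos: [0.5973, -0.019, 0.1206]
eef_rot: [3.141, -0.0, 1.607]
force: [-3.0, 0.2, 2.8]
grip_width: 0.016
```

Emit:
arm_command --increments '[{"gripper": 0.4, "slide": [0, 0, 0], "yaw": 0}, {"gripper": 0.6, "slide": [0, 0, 0], "yaw": 0}, {"gripper": 0.6, "slide": [0, 0, 0], "yaw": 0}, {"gripper": 0.6, "slide": [0, 0, 0], "yaw": 0}]'

```text
time_s: 10.95
ee_pos: [0.5973, -0.019, 0.1204]
eef_rot: [3.142, -0.0, 1.607]
force: [-1.0, 0.4, 0.6]
grip_width: 0.0523
```

Emit:
arm_command --increments '[{"gripper": 0.6, "slide": [0, 0, 0.03], "yaw": 0}, {"gripper": 0.8, "slide": [0, 0, 0.08], "yaw": 0}, {"gripper": 1, "slide": [0, 0, 0.13], "yaw": 0}, {"gripper": 1, "slide": [-0.018, 0.06, 0.13], "yaw": 0.05}, {"gripper": 1, "slide": [-0.034, 0.12, 0.13], "yaw": 0.1}, {"gripper": 1, "slide": [-0.05, 0.18, 0.13], "yaw": 0.15}, {"gripper": 1, "slide": [-0.07, 0.24, 0.13], "yaw": 0.2}, {"gripper": 1, "slide": [-0.086, 0.3, 0.13], "yaw": 0.255}]'

```text
time_s: 11.95
ee_pos: [0.5104, 0.2825, 0.2507]
eef_rot: [3.141, -0.0, 1.863]
force: [-0.3, 0.0, 0.7]
grip_width: 0.0943
```

Emit:
arm_command --increments '[{"gripper": 1, "slide": [-0.005, 0.038, -0.02], "yaw": 0}, {"gripper": 1, "slide": [-0.005, 0.038, -0.02], "yaw": 0}, {"gripper": 1, "slide": [-0.005, 0.038, -0.02], "yaw": 0}]'

```text
time_s: 12.32
ee_pos: [0.5066, 0.3181, 0.2307]
eef_rot: [3.141, 0.0, 1.862]
force: [0.5, 0.3, -0.3]
grip_width: 0.094
```

```bash
python3 - <<'E'
from h import *
o=readout.get_obs(); print(o['ee_pos'],o['eef_rot'])
c=grab('top','t5'); crop('t5',200,150,340,220,5.7,'t5b')
a=np.radians(2.09); R=np.array([[np.cos(a),-np.sin(a)],[np.sin(a),np.cos(a)]])
q=p(c,[[*(R@X+[.5969,-.0194]),.097] for X in [(-.015,.135),(.015,.135),(-.015,-.135),(.015,-.135)]]); print((q+.5-[200,150])*5.7)
c=grab('wrist','w5')
a=np.radians(16.7); R=np.array([[np.cos(a),-np.sin(a)],[np.sin(a),np.cos(a)]])
q=p(c,[[*(R@X+[.506,.3192]),.13] for X in [(-.015,.022),(.015,.022),(-.015,-.022),(.015,-.022)]]); print(q)
m=cv2.imread('pics/w5.png'); cv2.imwrite('pics/m5.png',cv2.vconcat([cv2.imread('pics/t5b.png')[:270,:790],cv2.copyMakeBorder(m[:320],0,0,0,790-560,0)]))
E
```

```text
[0.50658314 0.31808899 0.23074224] [3.14138969e+00 2.07273521e-04 1.86156779e+00]
[[ 98.96288311 324.28098167]
 [ 97.00922555 258.30126061]
 [698.1290524  298.44445353]
 [694.09821878 233.12299355]]
[[262.89966071 183.13578192]
 [297.14154676 183.09049072]
 [263.57075025 231.11141479]
 [296.60345644 231.06359847]]
```

View pics/m5.png

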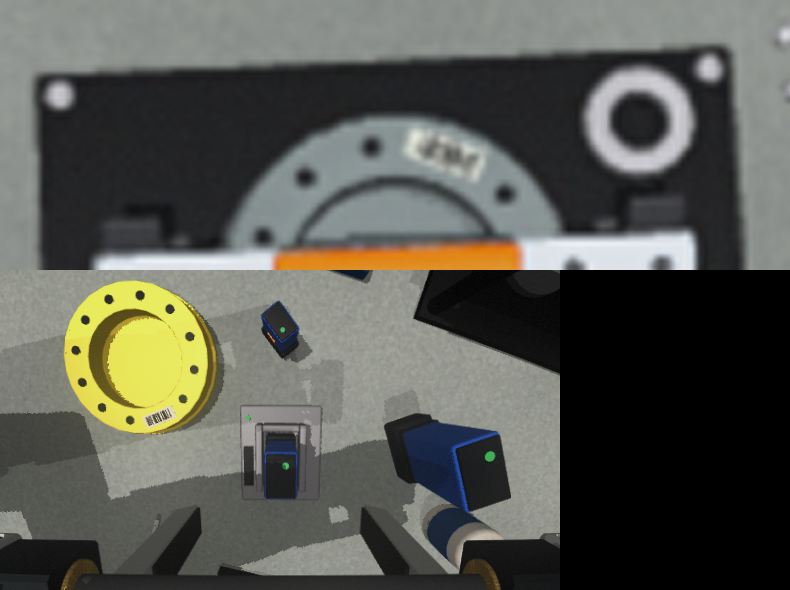

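The bar is home: edges at (95,256) and (694,232) against predicted (97,258) and (694,233). The label is at (445,152), clear of the bar. The reader top at wrist (264–297, 183–228) matches the prediction. Before descending I check the gripper body against the large decoy reader.

```bash
python3 - <<'E'
from h import *
t=load('top0'); k=load('w5')
def o(u,v): return ((u+.5)/4.5-.5+75,(v+.5)/4.5-.5+145)
for z in (.14,.16,.18,.2):
    A=w(t,[o(77,120),o(160,58),o(202,105),o(115,173)],z)[:,:2]; B=w(k,[(452,177),(498,160),(511,225),(465,241)],z)[:,:2]
    a=np.radians(16.7); R=np.array([[np.cos(a),np.sin(a)],[-np.sin(a),np.cos(a)]])
    print(z,A.mean(0).round(3),B.mean(0).round(3),((A-[.506,.319])@R.T).round(3).tolist())
E
```

```text
0.14 [0.663 0.383] [0.673 0.377] [[0.175, 0.048], [0.196, -0.003], [0.164, -0.018], [0.141, 0.036]]
0.16 [0.659 0.376] [0.659 0.378] [[0.169, 0.042], [0.189, -0.008], [0.158, -0.022], [0.135, 0.031]]
0.18 [0.654 0.369] [0.646 0.378] [[0.163, 0.036], [0.183, -0.013], [0.152, -0.027], [0.129, 0.025]]
0.2 [0.65  0.362] [0.632 0.379] [[0.156, 0.03], [0.176, -0.018], [0.145, -0.032], [0.124, 0.019]]
```

Clear by 47 mm or more. Descend and grip, this time closing fully before lifting.

Emit:
arm_command --increments '[{"gripper": 1, "slide": [-0.0005, 0.001, -0.03], "yaw": 0}, {"gripper": 1, "slide": [-0.0005, 0.001, -0.06], "yaw": 0}, {"gripper": 1, "slide": [-0.0005, 0.001, -0.09], "yaw": 0}, {"gripper": 1, "slide": [-0.0005, 0.001, -0.115], "yaw": 0}, {"gripper": 1, "slide": [-0.0005, 0.001, -0.135], "yaw": 0}, {"gripper": 1, "slide": [-0.0005, 0.001, -0.145], "yaw": 0}, {"gripper": 1, "slide": [-0.0005, 0.001, -0.15], "yaw": 0}, {"gripper": 1, "slide": [-0.0005, 0.001, -0.15], "yaw": 0}]'

```text
time_s: 13.42
ee_pos: [0.5061, 0.3196, 0.0809]
eef_rot: [3.141, -0.0, 1.862]
force: [-0.7, 0.7, -0.4]
grip_width: 0.094
```

Emit:
arm_command --increments '[{"gripper": 0, "slide": [0, 0, 0], "yaw": 0}, {"gripper": 0, "slide": [0, 0, 0], "yaw": 0}, {"gripper": 0, "slide": [0, 0, 0], "yaw": 0}, {"gripper": 0, "slide": [0, 0, 0], "yaw": 0}, {"gripper": 0, "slide": [0, 0, 0], "yaw": 0}, {"gripper": 0, "slide": [0, 0, 0], "yaw": 0}, {"gripper": 0, "slide": [0, 0, 0], "yaw": 0}, {"gripper": 0, "slide": [0, 0, 0], "yaw": 0}]' --grip_force 25

```text
time_s: 14.42
ee_pos: [0.5058, 0.3197, 0.0804]
eef_rot: [-3.141, 0.0, 1.862]
force: [0.6, -1.2, -0.2]
grip_width: 0.0299
```

Emit:
arm_command --increments '[{"gripper": 0, "slide": [0, 0, 0], "yaw": 0}, {"gripper": 0, "slide": [0, 0, 0], "yaw": 0}, {"gripper": 0, "slide": [0, 0, 0], "yaw": 0}, {"gripper": 0, "slide": [0, 0, 0], "yaw": 0}]'

```text
time_s: 14.92
ee_pos: [0.5058, 0.3197, 0.0804]
eef_rot: [-3.142, 0.0, 1.862]
force: [1.8, -0.5, -1.2]
grip_width: 0.0295
```

Emit:
arm_command --increments '[{"gripper": 0, "slide": [0, 0, 0.01], "yaw": 0}, {"gripper": 0, "slide": [0, 0, 0.03], "yaw": 0}, {"gripper": 0, "slide": [0, 0, 0.06], "yaw": 0}, {"gripper": 0, "slide": [0, 0, 0.09], "yaw": 0}, {"gripper": 0, "slide": [0, 0, 0.12], "yaw": 0}, {"gripper": 0, "slide": [0, 0, 0.145], "yaw": 0}, {"gripper": 0, "slide": [0, 0, 0.16], "yaw": 0}, {"gripper": 0, "slide": [0, 0, 0.16], "yaw": 0}]'

```text
time_s: 15.92
ee_pos: [0.506, 0.3198, 0.2413]
eef_rot: [3.14, -0.0, 1.862]
force: [-0.0, 0.3, -1.9]
grip_width: 0.0297
```

```bash
python3 - <<'E'
from h import *
o=readout.get_obs(); print(o['ee_pos'],o['force'],o['grip_width'])
c=load('t5') 
def o5(u,v): return ((u+.5)/5.7-.5+200,(v+.5)/5.7-.5+150)
P=w(c,[o5(411,125),o5(485,154),o5(477,180),o5(404,150)],.075)[:,:2]; print('label now',P.mean(0),np.degrees(np.arctan2(*(P[0]-P[1])[::-1])),np.degrees(np.arctan2(*(P[3]-P[2])[::-1])))
# refine with intensity: bright region in label
for f in ('top0','t5'):
    c=load(f); g=cv2.resize(cv2.cvtColor(c['color'],cv2.COLOR_RGB2HSV),None,fx=4,fy=4,interpolation=cv2.INTER_CUBIC)[640:760,1050:1190]
    B=cv2.resize(c['color'],None,fx=4,fy=4,interpolation=cv2.INTER_CUBIC)[640:760,1050:1190].astype(int)
    m=((B[...,0]-B[...,2]>8)).astype(np.uint8); m=cv2.morphologyEx(m,cv2.MORPH_CLOSE,np.ones((15,15)))
    n,l,s,ce=cv2.connectedComponentsWithStats(m); i=1+s[1:,4].argmax(); pts=np.argwhere(l==i)[:,::-1].astype(np.float32)
    r=cv2.minAreaRect(pts); q=(cv2.boxPoints(r)+[1050.5,640.5])/4-.5; Q=w(c,q,.075)[:,:2]
    print(f,s[i,4],Q.mean(0),[np.linalg.norm(Q[j]-Q[j-1]).round(4) for j in range(4)],[np.degrees(np.arctan2(*(Q[j]-Q[j-1])[::-1])).round(1) for j in range(4)])
E
```

```text
[0.50599086 0.31978433 0.24125155] [-0.00484231  0.3143144  -1.87419029] 0.029695861900751613
label now [ 0.65918038 -0.04164313] 67.89008743382499 66.9462480790198
top0 8 [ 0.6646291 -0.0401851] [np.float64(0.0015), np.float64(0.0018), np.float64(0.0015), np.float64(0.0018)] [np.float64(25.6), np.float64(-63.4), np.float64(-154.4), np.float64(116.6)]
t5 11 [ 0.66435738 -0.04064471] [np.float64(0.0026), np.float64(0.0013), np.float64(0.0026), np.float64(0.0013)] [np.float64(89.7), np.float64(-0.6), np.float64(-90.3), np.float64(179.4)]
```

Emit:
arm_command --increments '[{"gripper": 0, "slide": [0.02, -0.02, 0], "yaw": -0.05}, {"gripper": 0, "slide": [0.045, -0.06, 0], "yaw": -0.12}, {"gripper": 0, "slide": [0.075, -0.11, 0], "yaw": -0.22}, {"gripper": 0, "slide": [0.1, -0.16, 0], "yaw": -0.33}, {"gripper": 0, "slide": [0.12, -0.21, 0], "yaw": -0.43}, {"gripper": 0, "slide": [0.135, -0.26, 0], "yaw": -0.52}, {"gripper": 0, "slide": [0.146, -0.31, 0], "yaw": -0.6}, {"gripper": 0, "slide": [0.151, -0.345, 0], "yaw": -0.64}]'

```text
time_s: 16.92
ee_pos: [0.6567, -0.0276, 0.2386]
eef_rot: [-3.139, 0.001, 1.219]
force: [0.0, -0.2, -2.4]
grip_width: 0.0301
```

Emit:
arm_command --increments '[{"gripper": 0, "slide": [0.002, -0.0165, 0], "yaw": -0.014}, {"gripper": 0, "slide": [0.002, -0.0165, 0], "yaw": -0.014}, {"gripper": 0, "slide": [0.002, -0.0165, -0.015], "yaw": -0.014}, {"gripper": 0, "slide": [0.002, -0.0165, -0.03], "yaw": -0.014}, {"gripper": 0, "slide": [0.002, -0.0165, -0.04], "yaw": -0.014}, {"gripper": 0, "slide": [0.002, -0.0165, -0.04], "yaw": -0.014}]'

```text
time_s: 17.68
ee_pos: [0.6584, -0.0414, 0.1993]
eef_rot: [-3.14, 0.0, 1.208]
force: [-0.4, 0.3, -1.4]
grip_width: 0.0296
```

```bash
python3 - <<'E'
from h import *
o=readout.get_obs(); print(o['ee_pos'],o['eef_rot'],o['force'],o['grip_width'])
c=grab('scene','s6'); crop('s6',215,150,345,265,5.5,'s6b')
X=o['ee_pos']; a=np.radians(-20.8); R=np.array([[np.cos(a),-np.sin(a)],[np.sin(a),np.cos(a)]])
f=lambda q:((q+.5-[215,150])*5.5).round(0).tolist()
print('nose bottom +x corners',f(p(c,[[*(R@v+X[:2]),X[2]-.0704+h] for h in(0,.03) for v in[(.017,-.027),(.017,.027)]])))
print('label',f(p(c,[[*(R@v+[.659,-.0417]),.075] for v in[(.007,-.018),(.007,.018),(-.007,.018),(-.007,-.018)]])))
E
```

```text
[ 0.65844946 -0.04141931  0.19929536] [-3.13986066e+00  3.97058903e-04  1.20826207e+00] [-0.39875818  0.29209755 -1.41469342] 0.029596089662579518
nose bottom +x corners [[276.0, 447.0], [373.0, 472.0], [274.0, 418.0], [373.0, 444.0]]
label [[301.0, 485.0], [363.0, 502.0], [371.0, 481.0], [308.0, 464.0]]
```

View pics/s6b.png

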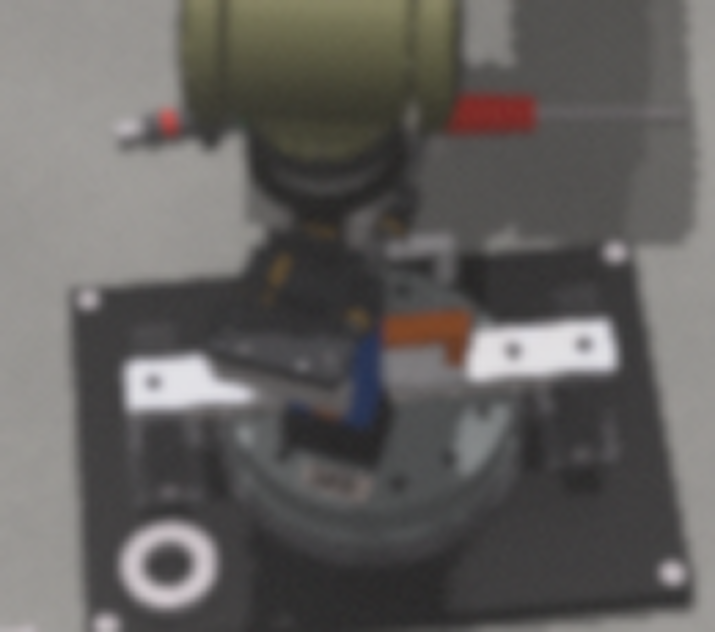

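The scene shows the reader hanging upright, nose bottom edge about (283,453)–(380,470). The label at (308,462)–(371,485) is as predicted, with a clear gap below the nose. Lowering to 15 mm.

Emit:
arm_command --increments '[{"gripper": 0, "slide": [0.0005, -0.0003, -0.01], "yaw": 0}, {"gripper": 0, "slide": [0.0005, -0.0003, -0.02], "yaw": 0}, {"gripper": 0, "slide": [0.0005, -0.0003, -0.028], "yaw": 0}, {"gripper": 0, "slide": [0.0005, -0.0003, -0.034], "yaw": 0}, {"gripper": 0, "slide": [0.0005, -0.0003, -0.037], "yaw": 0}, {"gripper": 0, "slide": [0.0005, -0.0003, -0.0385], "yaw": 0}, {"gripper": 0, "slide": [0.0005, -0.0003, -0.0385], "yaw": 0}, {"gripper": 0, "slide": [0.0005, -0.0003, -0.0385], "yaw": 0}]'

```text
time_s: 18.73
ee_pos: [0.6594, -0.0421, 0.1622]
eef_rot: [3.141, -0.0, 1.208]
force: [0.7, -0.3, -1.6]
grip_width: 0.0296
```

```bash
python3 - <<'E'
from h import *
o=readout.get_obs(); print(o['ee_pos'],o['eef_rot'],o['force'],o['grip_width'])
c=grab('scene','s7'); X=o['ee_pos']; a=np.radians(-20.8); R=np.array([[np.cos(a),-np.sin(a)],[np.sin(a),np.cos(a)]])
S=[[*(R@v+X[:2]),X[2]-.0704+h] for h in(0,.03) for v in[(.017,-.027),(.017,.027)]]
q=p(c,S); print('scene nose',((q+.5-[250,210])*8).round(0).tolist())
L=[[*(R@v+[.659,-.0417]),.075] for v in[(.007,-.018),(.007,.018),(-.007,.018),(-.007,-.018)]]
print('scene label',((p(c,L)+.5-[250,210])*8).round(0).tolist())
crop('s7',250,210,300,250,8,'s7b')
k=grab('wrist','w7'); print('wrist nose',p(k,S+[[*(R@v+X[:2]),X[2]-.0704] for v in[(-.017,-.027),(-.017,.027)]]).round(0).tolist()); print('wrist label',p(k,L).round(0).tolist())
T=[[*(R@v+X[:2]),X[2]-.0704+.12] for v in[(-.015,-.022),(.015,-.022),(.015,.022),(-.015,.022)]]; print('wrist top',p(k,T).round(0).tolist())
s=cv2.imread('pics/s7b.png'); cv2.imwrite('pics/m7.png',cv2.vconcat([cv2.copyMakeBorder(s,0,0,0,560-s.shape[1],0),cv2.imread('pics/w7.png')[140:]])); print(s.shape)
E
```

```text
[ 0.65939488 -0.04214121  0.16222435] [ 3.14118169e+00 -8.95621123e-05  1.20779168e+00] [ 0.7266864  -0.25788379 -1.59520703] 0.029632826783874265
scene nose [[124.0, 221.0], [262.0, 258.0], [121.0, 181.0], [262.0, 219.0]]
scene label [[157.0, 226.0], [248.0, 250.0], [259.0, 219.0], [169.0, 195.0]]
wrist nose [[302.0, 250.0], [303.0, 185.0], [304.0, 264.0], [306.0, 192.0], [260.0, 250.0], [259.0, 185.0]]
wrist label [[288.0, 233.0], [289.0, 192.0], [272.0, 192.0], [272.0, 233.0]]
wrist top [[249.0, 333.0], [314.0, 333.0], [317.0, 243.0], [247.0, 243.0]]
(320, 400, 3)
```

View pics/m7.png

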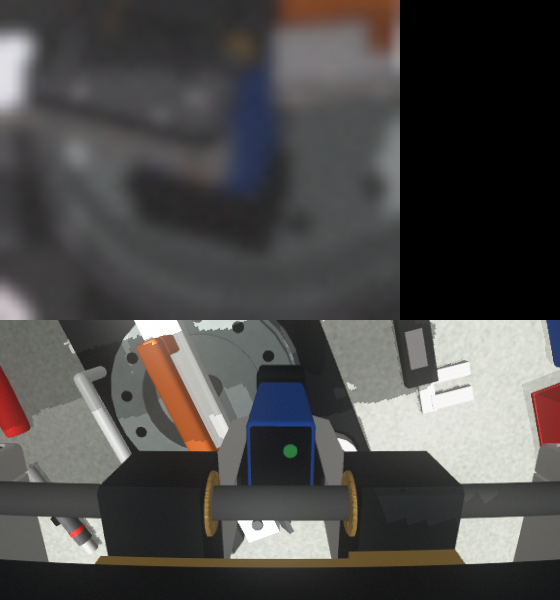

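The wrist view has the reader squarely between the fingers, nose columns 258–305 (predicted 259–306) and far edge row 186 (predicted 185). The blurred scene crop puts the nose about 1 px right of prediction. I trim the height by 2 mm and check the scene camera's own bias against known points.

Emit:
arm_command --increments '[{"gripper": 0, "slide": [0, 0, -0.0018], "yaw": 0}, {"gripper": 0, "slide": [0, 0, -0.0018], "yaw": 0}, {"gripper": 0, "slide": [0, 0, -0.0018], "yaw": 0}, {"gripper": 0, "slide": [0, 0, -0.0018], "yaw": 0}]'

```text
time_s: 19.32
ee_pos: [0.6593, -0.0421, 0.1602]
eef_rot: [3.142, 0.0, 1.208]
force: [-0.0, 0.1, -1.1]
grip_width: 0.03
```

```bash
python3 - <<'E'
from h import *
o=readout.get_obs(); X=o['ee_pos']; print(X,o['force'])
c=grab('scene','s8'); I=c['color'].astype(int)
rz=lambda d:np.array([[np.cos(np.radians(d)),-np.sin(np.radians(d))],[np.sin(np.radians(d)),np.cos(np.radians(d))]])
def cen(m): m=m.astype(np.uint8); n,l,s,ce=cv2.connectedComponentsWithStats(m); i=1+s[1:,4].argmax(); return l==i
def fill(P3):
    m=np.zeros((420*8,560*8),np.uint8); q=((p(c,P3)+.5)*8).astype(np.int32); cv2.fillConvexPoly(m,cv2.convexHull(q),255); return m
# bar: far ends vs predicted
w1=np.zeros(I.shape[:2],bool); w1[200:265,215:345]=1
for nm,y0,y1 in(('+y end',.09,.135),('-y end',-.135,-.10)):
    P=[[*(rz(2.09)@v+[.5972,-.0192]),.097] for v in[(-.015,y0),(.015,y0),(.015,y1),(-.015,y1)]]
    q=p(c,P); x0,yy0=np.floor(q.min(0)-3).astype(int); x1,yy1=np.ceil(q.max(0)+4).astype(int)
    print(nm,'pred',q.round(1).tolist()); sub=I[yy0:yy1,x0:x1].min(2); 
    r=np.argwhere(sub>130)+[yy0,x0]; print(' bright x',r[:,1].min(),r[:,1].max(),'y',r[:,0].min(),r[:,0].max(),'mean',r.mean(0)[::-1].round(2),'pred mean',q.mean(0).round(2))
# reader: blue vertical right edge & bottom
B=cen((I[...,2]-I[...,0]>25)&w1); r=np.argwhere(B)
print('blue',[(int(y),int(r[r[:,0]==y][:,1].min()),int(r[r[:,0]==y][:,1].max())) for y in sorted(set(r[:,0]))])
P=[[*(rz(-20.8)@np.array(v)+X[:2]),X[2]-.0704+h] for h in(.03,.07) for v in[(.015,.022),(-.015,.022),(.015,-.022)]]
print('pred body corners (+x+y,-x+y,+x-y) h30,h70',p(c,P).round(1).tolist())
k=np.argwhere((I.max(2)<45)); k=k[(k[:,0]>226)&(k[:,0]<250)&(k[:,1]>258)&(k[:,1]<292)]
print('dark nose',[(int(y),int(k[k[:,0]==y][:,1].min()),int(k[k[:,0]==y][:,1].max())) for y in sorted(set(k[:,0]))])
print('pred nose',p(c,[[*(rz(-20.8)@np.array(v)+X[:2]),X[2]-.0704+h] for h in(0,.03) for v in[(.017,-.027),(.017,.027),(-.017,.027)]]).round(1).tolist())
# label visible?
E
```

```text
[ 0.65932738 -0.04212561  0.1601868 ] [-0.01137072  0.10552181 -1.07766048]
+y end pred [[310.3, 208.8], [311.6, 217.2], [326.3, 215.8], [324.9, 207.5]]
 bright x 307 326 y 208 218 mean [316.31 212.96] pred mean [318.27 212.35]
-y end pred [[237.1, 215.4], [237.6, 223.8], [249.2, 222.8], [248.6, 214.4]]
 bright x 237 253 y 214 224 mean [245.21 219.12] pred mean [243.12 219.1 ]
blue [(219, 282, 282), (220, 281, 282), (221, 280, 282), (222, 280, 283), (223, 280, 283), (224, 279, 283), (225, 279, 283), (226, 279, 283), (227, 280, 283), (228, 279, 283), (229, 280, 283), (230, 280, 282), (231, 279, 282), (232, 279, 282), (233, 279, 281)]
pred body corners (+x+y,-x+y,+x-y) h30,h70 [[280.8, 236.2], [283.8, 227.7], [266.4, 232.4], [280.6, 229.4], [283.7, 220.7], [266.0, 225.5]]
dark nose [(232, 284, 284), (233, 268, 284), (234, 268, 284), (235, 269, 284), (236, 269, 283), (237, 271, 283), (238, 273, 282), (239, 278, 282), (240, 281, 282)]
pred nose [[265.0, 237.5], [282.3, 242.1], [285.6, 232.6], [264.6, 232.5], [282.2, 237.2], [285.6, 227.5]]
```

```bash
python3 - <<'E'
from h import *
c=load('s8');d=load('s0') if 0 else load('scene0')
for x in (270,275,280,282):
    print(x,[int(v) for v in c['color'][228:252,x].mean(1)], 'empty',[int(v) for v in d['color'][228:252,x].mean(1)])
for x in (280,282): print('rgb',c['color'][228:242,x].tolist())
E
```

```text
270 [79, 86, 83, 72, 54, 44, 43, 40, 42, 46, 52, 64, 69, 69, 69, 72, 76, 77, 73, 70, 64, 60, 55, 48] empty [149, 149, 149, 148, 150, 155, 162, 168, 170, 164, 155, 138, 113, 86, 73, 72, 77, 79, 73, 69, 67, 63, 57, 54]
275 [64, 77, 85, 84, 74, 58, 43, 43, 40, 41, 41, 48, 62, 70, 69, 68, 69, 72, 78, 78, 71, 66, 63, 60] empty [149, 150, 149, 148, 149, 148, 153, 155, 146, 136, 152, 166, 156, 131, 99, 76, 71, 74, 79, 81, 73, 68, 66, 60]
280 [63, 61, 62, 58, 58, 56, 50, 44, 41, 38, 39, 41, 44, 55, 65, 67, 66, 68, 70, 73, 70, 66, 61, 56] empty [140, 148, 150, 150, 150, 150, 149, 157, 169, 183, 188, 188, 184, 162, 129, 94, 74, 71, 75, 80, 76, 70, 66, 64]
282 [58, 55, 55, 56, 53, 49, 46, 42, 41, 40, 42, 41, 43, 54, 63, 65, 66, 68, 69, 72, 72, 67, 63, 59] empty [134, 145, 149, 150, 149, 149, 149, 152, 163, 174, 176, 171, 162, 149, 126, 92, 74, 73, 76, 79, 78, 73, 70, 65]
rgb [[48, 57, 85], [46, 55, 83], [46, 57, 84], [43, 52, 81], [41, 53, 81], [42, 51, 77], [42, 46, 64], [41, 43, 50], [41, 41, 43], [39, 38, 38], [40, 39, 39], [42, 41, 42], [45, 44, 45], [55, 56, 56]]
rgb [[42, 52, 80], [40, 49, 76], [41, 49, 75], [44, 51, 74], [43, 49, 69], [41, 45, 61], [41, 43, 54], [42, 41, 45], [42, 41, 42], [41, 40, 41], [43, 42, 43], [42, 41, 42], [43, 43, 44], [55, 54, 54]]
```

The nose's lower edge is within 0.5 px of prediction, and the bar and body edges match in the scene camera too. The pose is good, so I hand in.

```bash
python3 - <<'E'
from h import *
o=readout.get_obs(); print(o['time_s'],o['ee_pos'],abs(o['joint_vel']).max(),o['grip_width']); print(job.hand_in())
E
```

```text
19.375 [ 0.65930411 -0.04211201  0.16014137] 0.00249501275141125 0.02999721991857504
the job is handed in; nothing more can be done
None
```

I laid the bar in both forks and released it. The middle-sized reader is now held still over the label, and I handed the job in at 19.4 s.

**Bar:** Its ends lie within about 1 mm of the home prediction in the top picture, and its height did not change when I unloaded and let go. It did not go in cleanly:
- **Late grip:** The fingers were not fully closed when I began lifting, so the bar sat about 10 mm lower in the grip than I planned.
- **Hard contact:** The first lowering therefore pressed it onto the carrier with about 61 N down and 32 N sideways at the wrist. That is below the 120 N wrist limit.
- **Correction:** I raised it about 4 mm, moved it 3 mm in -x and set it down again more gently.

**Reader:** By the arm's reading its window is about 14.7 mm above the label and within 1 mm of its centre. It is upright and turned to about -20.8°, along the label to within about 1–2°. The scene camera showed the nose's lower edge within 0.5 px of prediction, about 1.5 mm. The line between the blue body and the black nose looked about 1.7 px higher than predicted, and I put that down to blur.

I did not re-check the bystanders' positions at the end, and I saw no contact with them.

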